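Clamp the mould cover down crisscross

TASK

Draw the cover plate of the small casting mould down flat by pushing its four clamp levers clockwise, in two rounds: first turn every lever about half-way, then turn every lever home against its stop. In both rounds go crisscross: after the first corner do the one diagonally opposite, then the other two. Do not disturb the jars and the paint tube around it.

Things in the scene. Friction and masses are not known exactly. Their poses are not given: they have to be found in the camera images.
- mould: casting mould, a grey metal block 118 x 118 x 28 mm, fixed on a plywood board 12 mm thick; its flat top seats the cover plate. Origin: centre of its underside; z up, x and y along its sides. Four studs at (+-40, +-40) mm end 86 mm above the table. Overhead: baubles hang on a rack behind (beyond 0.60 m ahead of the robot, from 0.42 m up, middle to right); a lamp stands to the left.
- cover_mid (a point): middle of the underside of the loose metal cover plate, 114 x 114 x 8 mm with a round boss 7 mm high, lying over the studs on spring pins. At the start it floats about 8 mm above the mould's top (48 mm above the table); seated flat it is at the mould's top (40 mm above the table). The plate is held down by the nuts and follows them.
- lever1 (a joint): turn of clamp lever 1 on stud 1, diagonally opposite lever 3. 0 = slack, pointing to the mould's +y; grows as the lever turns clockwise seen from above, swinging outside the plate; 1.5 rad = home against its stop, pointing to the mould's +x. Starts at 0 to 0.2. About 2 N on the knob turns it; it stays where it is left. It sinks 8 mm over its turn.
- knob1 (a point): centre of the black ball knob, 18 mm across, at the end of lever 1, 38 mm from the stud's axis; about 84 mm above the table when slack, 76 mm when home. The 9 mm thick arm slopes down from it to a hub 21 mm across.
- lever2 (a joint): turn of clamp lever 2 on stud 2, diagonally opposite lever 4. 0 = slack, pointing to the mould's +x; grows as the lever turns clockwise seen from above, swinging outside the plate; 1.5 rad = home against its stop, pointing to the mould's -y. Starts at 0 to 0.2. About 2 N on the knob turns it; it stays where it is left. It sinks 8 mm over its turn.
- knob2 (a point): centre of the black ball knob, 18 mm across, at the end of lever 2, 38 mm from the stud's axis; about 84 mm above the table when slack, 76 mm when home. The 9 mm thick arm slopes down from it to a hub 21 mm across.
- lever3 (a joint): turn of clamp lever 3 on stud 3, diagonally opposite lever 1. 0 = slack, pointing to the mould's -y; grows as the lever turns clockwise seen from above, swinging outside the plate; 1.5 rad = home against its stop, pointing to the mould's -x. Starts at 0 to 0.2. About 2 N on the knob turns it; it stays where it is left. It sinks 8 mm over its turn.
- knob3 (a point): centre of the black ball knob, 18 mm across, at the end of lever 3, 38 mm from the stud's axis; about 84 mm above the table when slack, 76 mm when home. The 9 mm thick arm slopes down from it to a hub 21 mm across.
- lever4 (a joint): turn of clamp lever 4 on stud 4, diagonally opposite lever 2. 0 = slack, pointing to the mould's -x; grows as the lever turns clockwise seen from above, swinging outside the plate; 1.5 rad = home against its stop, pointing to the mould's +y. Starts at 0 to 0.2. About 2 N on the knob turns it; it stays where it is left. It sinks 8 mm over its turn.
- knob4 (a point): centre of the black ball knob, 18 mm across, at the end of lever 4, 38 mm from the stud's axis; about 84 mm above the table when slack, 76 mm when home. The 9 mm thick arm slopes down from it to a hub 21 mm across.
- stud1 (a point): foot of stud 1, on the turning axis of lever 1, at (+40, +40) mm of the mould, 40 mm above the table. Studs 1 to 4 follow one another clockwise seen from above.
- stud2 (a point): foot of stud 2, on the turning axis of lever 2, at (+40, -40) mm of the mould, 40 mm above the table. Studs 1 to 4 follow one another clockwise seen from above.
- stud3 (a point): foot of stud 3, on the turning axis of lever 3, at (-40, -40) mm of the mould, 40 mm above the table. Studs 1 to 4 follow one another clockwise seen from above.
- stud4 (a point): foot of stud 4, on the turning axis of lever 4, at (-40, +40) mm of the mould, 40 mm above the table. Studs 1 to 4 follow one another clockwise seen from above.
- jar_a: bystander: small green paint jar, 34 mm across, 59 mm high; origin under its centre
- jar_b: bystander: small red paint jar, 36 mm across, 53 mm high; origin under its centre
- tube: bystander: white paint tube lying flat, 34 x 90 x 22 mm; origin under its centre
- cover: the cover plate itself; origin: the middle of its underside, the same point as cover_mid
Not all that is in view belongs to the job. What is shaped like the cover but purple is not meant.

How it is judged:
On the way, in this order (a step that is already met when the one before it is completed fails the run):
1. all four levers stand about half-way (each between 0.4 and 1.1 rad) (value of joint lever1 between 0.4 and 1.1 rad and value of joint lever2 between 0.4 and 1.1 rad and value of joint lever3 between 0.4 and 1.1 rad and value of joint lever4 between 0.4 and 1.1 rad), for 0.1 s.
2. all four levers are home (over 1.35 rad of 1.5) (value of joint each of lever1, lever2, lever3, lever4 above 1.35 rad), for 0.2 s.
At the end, for the whole second after the job is handed in: All four levers are turned home (over 1.35 rad of 1.5), and the cover plate is at rest, down on the mould (within 2 mm) and flat (within 0.02 rad) (all of step 2 and z of cover_mid in the frame of mould below 0.03 m and angle between cover_mid's own z axis and vertical below 0.02 rad and linear speed of cover below 0.02 m/s); the robot touches nothing.
It fails at once if one lever is turned past 1.1 rad while another is still under 0.4 rad (value of joint any of lever1, lever2, lever3, lever4 above 1.1 rad and value of joint any of lever1, lever2, lever3, lever4 below 0.4 rad).
It fails at once if first round not crisscross: the first two levers past 0.4 rad are neighbours ((value of joint each of lever1, lever2 above 0.4 rad and value of joint each of lever3, lever4 below 0.4 rad) or (value of joint each of lever2, lever3 above 0.4 rad and value of joint each of lever4, lever1 below 0.4 rad) or (value of joint each of lever3, lever4 above 0.4 rad and value of joint each of lever1, lever2 below 0.4 rad) or (value of joint each of lever4, lever1 above 0.4 rad and value of joint each of lever2, lever3 below 0.4 rad)).
It fails at once if second round not crisscross: the first two levers past 1.1 rad are neighbours ((value of joint each of lever1, lever2 above 1.1 rad and value of joint each of lever3, lever4 below 1.1 rad) or (value of joint each of lever2, lever3 above 1.1 rad and value of joint each of lever4, lever1 below 1.1 rad) or (value of joint each of lever3, lever4 above 1.1 rad and value of joint each of lever1, lever2 below 1.1 rad) or (value of joint each of lever4, lever1 above 1.1 rad and value of joint each of lever2, lever3 below 1.1 rad)).
It fails at once if a jar or the tube is moved by over 30 mm (distance of any of jar_a, jar_b, tube from where it was at the start of the episode above 0.03 m).
It also fails if it takes over 67 s, if anything falls off the work surface, if the arm or the gripper's body presses on something with over 40 N, if the wrist force passes 120 N, or if a joint passes its speed limit or range.

ROBOT

A 6-joint arm with a two-finger parallel gripper is mounted at the origin on a cart in front of the work surface, level with it; the furniture and walls round the work are solid. World frame = base frame: x ahead of the robot, y to its left, z up, the work surface at z = 0. Lengths are in m, angles in rad, forces in N, time in s.
With the tool pointing down it reaches from about 0.275 to 1 m from the base axis. Payload 8.4 kg.
Tool frame: the origin (TCP) lies between the finger pads; the fingertips stand 25 mm ahead of it and the grasp point (between the pads) lies 6 mm ahead of it; x points along the fingers, y is the direction in which the jaws open and shut, and the axes are right-handed (so a half turn about x gives the same grasp; the last joint's range is limited). The gripper opens to 85 mm and grips with 20 to 120 N. Pads are 22 mm wide; open, the fingers measure 114 mm over their backs; the gripper's body (76 mm by 85 mm) begins 54 mm behind the grasp point. The pads swing forward as they close: fully open they stand 13 mm farther back than shut.
Start: joints at [1.109, 0.353, 1.633, -0, 1.155, -0.002], TCP at [0.277, 0.56, 0.256] pointing down, gripper open.
Joint ranges: [-2.63, 2.63], [-0.92, 2.1], [0.06, 2.66], [-1.3, 4.44], [0, 2.69], [-3.02, 3.02]. Speed limits (rad/s): [2.22, 2.22, 2.79, 3.14, 3.14, 3.14].

INTERFACE

Orientations are given as [roll, pitch, yaw] about the fixed x, y, z axes, in that order (R = Rz(yaw) Ry(pitch) Rx(roll)).
In Python, from bench import ctrl, imaging, workorder gives the robot as it stands.
- The arm moves only by the tool send_rows, never from a script. Its argument "commands" is one flat list of numbers, 7 for each row, row after row: the turn, a rotation vector about the tool's x, y, z in rad, then the shift along the tool's x, y, z in mm, then the finger opening in mm, from 0 to 85.4. A call has 1 to 20 rows; each row is the pose to reach, as a shift and turn from the pose commanded when the call began, along the tool's axes at that moment; what a row does not reach only later rows make up. A row lasts 1/8 s, in which the tool goes at most 62.5 mm and 10.7 degrees, less where a joint would pass 70% of its speed; a pose out of reach is approached as far as the arm can. A call with a gripper value outside its range is refused whole. The fingers move at their own pace and stop on an object; the grip force is fixed at half the most. Time passes only in rows, so rows that repeat a pose let the fingers close. It gives the time, the measured TCP pose, the force and the opening at its end, in the units of the state.
- ctrl.get_obs(): the state, without advancing time (a new reading comes with each control period).
- imaging.read_camera(name): name is "side" or "top" or "wrist"; returns a dict with "image" (384x512x3 uint8, blue, green, red), "K" (3x3 intrinsics, pixels), "eye" and "rotation" of the camera in the world. Camera axes: x right, y down, z forward; pixel columns grow to the right and rows downward; lengths in m; the calibration is good to about 2 mm. A picture is of the moment at which its call begins. There is no depth.
- workorder.hand_in(): hands the job in, once; it reports no verdict.
The state is a dict: "clock": time; "joint_pos": joint angles; "joint_velocities": joint speeds; "joint_efforts": joint torques, N m; "ee_pos": TCP position; "tool_rot": TCP orientation; "wrist_force": force on the tool from outside, world axes, zero at the start; "ft_torque": the same for the moment, N m; "opening": finger opening in m.
Only numpy, scipy, OpenCV 4.12 (cv2) and the standard library are available. Lean on these libraries where they do the work, as an engineer would, in place of code of your own. Each camera call takes 0.05 s, during which the arm holds its last target.

## Working session

There is one attempt and no reset: what is moved stays moved. The work goes in short steps, Python scripts to look and compute and a tool call to move; the robot and the scene stay as the last step left them, time stands still between calls to the robot, and variables do not carry over. Pictures are saved under pics/ and viewed, and the job is handed in when it is done.

Besides the shell and the picture viewer there is one more tool, called after "Call:" as name(argument=value, ...) on one line, values as JSON. send_rows: Moves the arm, as the interface text tells. Its arguments: {"type":"object","properties":{"commands":{"type":"array","items":{"type":"number"}}},"required":["commands"]}

```bash
mkdir -p pics; ls
python3 - <<'E'
from bench import ctrl, imaging
import cv2
o=ctrl.get_obs()
for k in o: print(k,o[k])
for n in ["side","top","wrist"]:
    d=imaging.read_camera(n); cv2.imwrite(f"pics/{n}0.png",d["image"]); print(n,d["K"].tolist(),d["eye"],d["rotation"].tolist() if hasattr(d["rotation"],'tolist') else d["rotation"])
E
```

```text
pics
clock 0.0
joint_pos [ 1.10857884e+00  3.53662943e-01  1.63417248e+00  2.24348060e-05
  1.15516256e+00 -2.36604818e-03]
joint_velocities [-0.00042828 -0.00151558 -0.00122313  0.00020499 -0.00055514 -0.0007045 ]
joint_efforts [-4.96754583e-04 -6.05248189e+01 -3.42068374e+01 -1.68762022e-04
  9.34777607e-03  1.81977663e-05]
ee_pos [0.27715794 0.55968175 0.255536  ]
tool_rot [-1.58775722  1.56939085 -2.04761774]
wrist_force [-0.90567233  0.16720282  0.2345069 ]
ft_torque [0.00526736 0.02113555 0.02679659]
opening 0.08514842367292252
side [[442.20648553730166, 0.0, 252.4988356092147], [0.0, 442.20648553730166, 190.70608092695352], [0.0, 0.0, 1.0]] [1.57528803 0.1278277  0.77335091] [-2.169788328524998, 0.0004897587425929384, 1.630756853783939]
top [[429.83975148937645, 0.0, 248.47501862172516], [0.0, 429.83975148937645, 195.33360254456008], [0.0, 0.0, 1.0]] [0.2923523  0.18490381 1.44241855] [-2.9658752356177853, -0.09350824231742072, -1.5890537308758883]
wrist [[323.4055370462638, 0.0, 260.1987514202561], [0.0, 323.4055370462638, 194.27178861622343], [0.0, 0.0, 1.0]] [0.21543657 0.58981362 0.37328726] [2.866963638429092, 0.0005395724590770978, 1.1122053933659195]
```

View pics/top0.png

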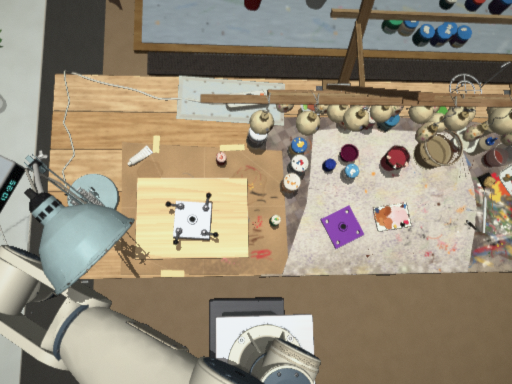

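View pics/side0.png

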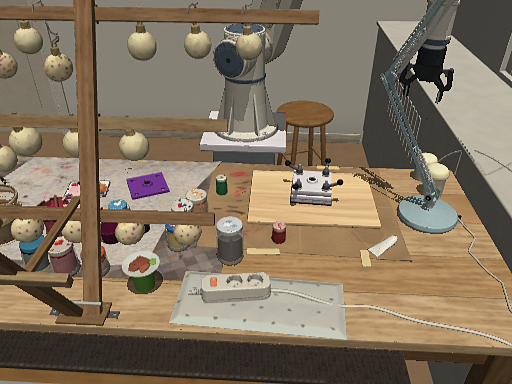

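View pics/wrist0.png

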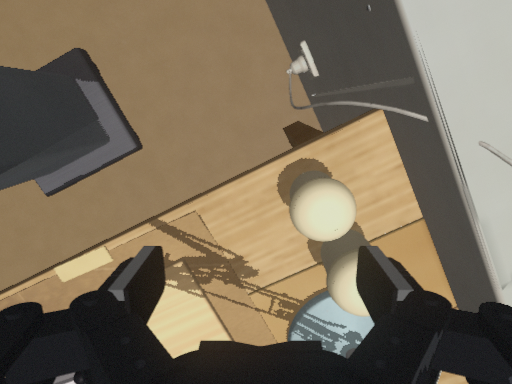

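```bash
cat > h.py <<'E'
import numpy as np, cv2
from scipy.spatial.transform import Rotation as R
def cam(d):
    return np.array(d["K"]),np.array(d["eye"]),R.from_euler('xyz',d["rotation"]).as_matrix()
def ray(d,uv,z):
    K,e,r=cam(d); v=r@np.linalg.solve(K,[uv[0],uv[1],1.]); return e+v*(z-e[2])/v[2]
def proj(d,p):
    K,e,r=cam(d); q=K@(r.T@(np.array(p)-e)); return q[:2]/q[2]
E
python3 - <<'E'
from h import *
from bench import ctrl, imaging
for n,c in [("top",(193,220)),("side",(313,185))]:
    d=imaging.read_camera(n)
    im=d["image"]; x,y=c
    cr=im[y-50:y+50,x-65:x+65]; cv2.imwrite(f"pics/{n}c.png",cv2.resize(cr,None,fx=6,fy=6,interpolation=cv2.INTER_CUBIC))
    print(n,proj(d,[0.277,.56,.256]),proj(d,[0,0,0]))
    hsv=cv2.cvtColor(im,cv2.COLOR_BGR2HSV)
    m=(hsv[...,2]<60).astype(np.uint8)
    s=np.zeros_like(m); s[y-50:y+50,x-65:x+65]=m[y-50:y+50,x-65:x+65]
    nn,l,st,ce=cv2.connectedComponentsWithStats(s)
    for i in range(1,nn):
        if st[i,4]>4: print(st[i],ce[i].round(1),ray(d,ce[i],.083).round(4))
d=imaging.read_camera("top")
for n,uv,z in [("lampbase",(97,190),0),("tube",(140,155),.02),("red",(221,158),.053),("green",(275,221),.059),("boss",(193,220),.06),("sil",(261,120),.1)]: print(n,ray(d,uv,z).round(3))
E
```

```text
top [ 63.54151114 280.26714278] [265.50007249 362.98828685]
[207 194   3   4  11] [207.9 195.4] [0.5325 0.1833 0.083 ]
[166 202   5   4  13] [167.9 203.7] [0.506  0.3091 0.083 ]
[190 217   4   4  12] [191.7 218.8] [0.4577 0.2345 0.083 ]
[213 233   4   4  11] [214.8 234.2] [0.4082 0.1619 0.083 ]
[174 240   4   4  13] [175.4 241.6] [0.3863 0.2845 0.083 ]
side [420.55745208  95.37143373] [244.16279384 126.66091498]
[362 135  16  33  65] [367.4 155.1] [0.3466 0.415  0.083 ]
[309 139   1  10  10] [309.  143.5] [0.2806 0.2355 0.083 ]
[367 142   1   5   5] [367. 144.] [0.2729 0.425  0.083 ]
[321 149   1  13  13] [321. 155.] [0.3546 0.2697 0.083 ]
[274 154   1  10  10] [274.  158.5] [0.3852 0.1228 0.083 ]
[308 158   4   8  16] [309.2 162.6] [0.4035 0.2305 0.083 ]
[325 158   6   6  27] [327.4 160.1] [0.3853 0.2874 0.083 ]
[285 160  10   9  34] [288.1 163.4] [0.4122 0.1662 0.083 ]
[359 167  18  12  30] [367.7 172. ] [0.4478 0.4005 0.083 ]
[296 169   6   4  18] [298.6 170.8] [0.4532 0.1969 0.083 ]
[323 171   6   4  19] [325.4 172.9] [0.4604 0.2753 0.083 ]
[309 178   7   3  15] [311.7 178.9] [0.4954 0.2335 0.083 ]
[369 179   4   5  12] [370.3 181.3] [0.4985 0.4001 0.083 ]
[322 180  21  10  60] [332.6 184.6] [0.5218 0.291  0.083 ]
[291 183  11   8  45] [295.6 186.2] [0.5363 0.1866 0.083 ]
[373 182   5   3   8] [375.1 182.9] [0.5058 0.4124 0.083 ]
[290 197  41   9  60] [307.7 202.8] [0.6142 0.217  0.083 ]
[273 229   2   4   5] [273.2 230.8] [0.7364 0.1278 0.083 ]
lampbase [0.566 0.55  0.   ]
tube [0.681 0.41  0.02 ]
red [0.664 0.14  0.053]
green [ 0.451 -0.035  0.059]
boss [0.456 0.231 0.06 ]
sil [0.782 0.009 0.1  ]
```

View pics/topc.png

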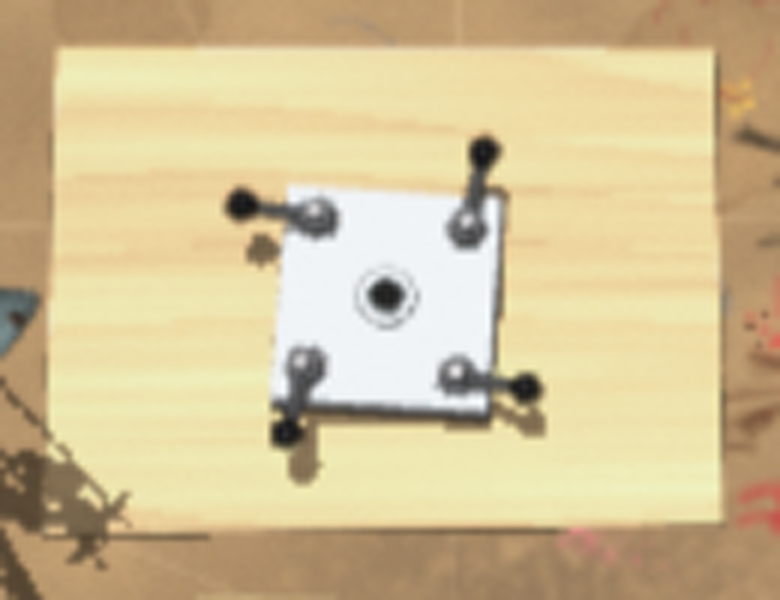

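View pics/sidec.png

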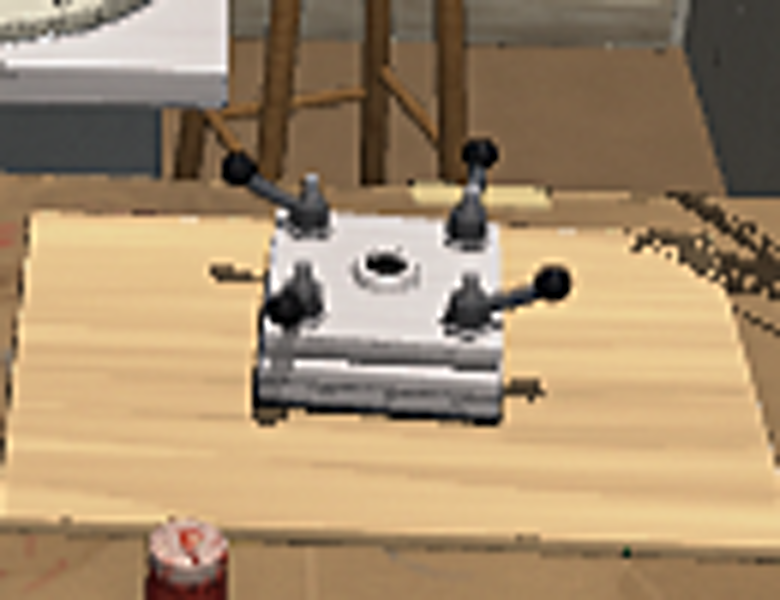

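Run:
```python
import cv2
t=cv2.imread("pics/top0.png"); s=cv2.imread("pics/side0.png")
cv2.imwrite("pics/tl.png",cv2.resize(t[140:384,0:200],None,fx=2.45,fy=2.45,interpolation=cv2.INTER_CUBIC))
cv2.imwrite("pics/sl.png",cv2.resize(s[0:240,340:512],None,fx=2.5,fy=2.5,interpolation=cv2.INTER_CUBIC))
```

```text
(no output)
```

View pics/tl.png

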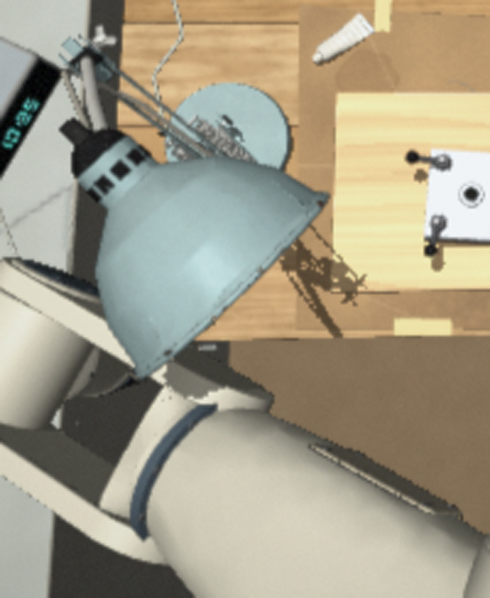

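View pics/sl.png

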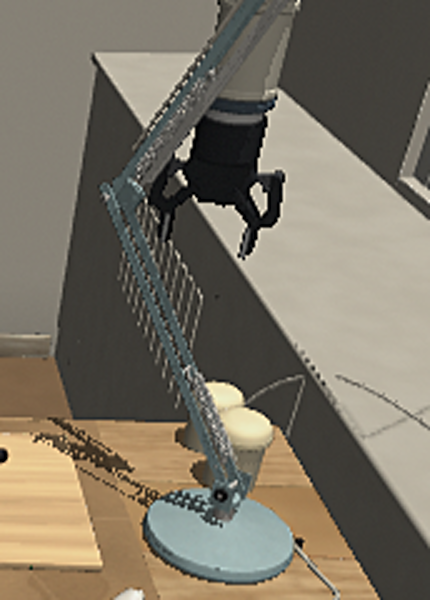

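Run:
```python
from h import *
from bench import ctrl, imaging
t=imaging.read_camera("top"); s=imaging.read_camera("side")
o=ctrl.get_obs(); print(R.from_euler('xyz',o["tool_rot"]).as_matrix().round(3))
for h in (.3,.4,.5,.6,.7,.8,.9):
    print(h,"rimR",ray(t,(132,222),h).round(2),"rimL",ray(t,(60,290),h).round(2),"neck",ray(t,(35,207),h).round(2),"tip",ray(t,(33,160),h).round(2), "side of rimR",proj(s,ray(t,(132,222),h)).round(0),"rimL",proj(s,ray(t,(60,290),h)).round(0),"neck",proj(s,ray(t,(35,207),h)).round(0),"tip",proj(s,ray(t,(33,160),h)).round(0))
for x in (.4,.45,.5,.55,.6): # side elbow
    K,e,r=cam(s); v=r@np.linalg.solve(K,[384,75,1.]); p=e+v*(x-e[0])/v[0]; print(p.round(3),proj(t,p).round(0))
```

```text
[[-0.     0.444  0.896]
 [-0.     0.896 -0.444]
 [-1.    -0.     0.   ]]
0.3 rimR [0.42 0.38 0.3 ] rimL [0.25 0.55 0.3 ] neck [0.46 0.63 0.3 ] tip [0.59 0.64 0.3 ] side of rimR [371.  99.] rimL [419.  79.] neck [468. 108.] tip [492. 129.]
0.4 rimR [0.41 0.36 0.4 ] rimL [0.26 0.52 0.4 ] neck [0.45 0.59 0.4 ] tip [0.56 0.6  0.4 ] side of rimR [369.  61.] rimL [416.  45.] neck [462.  68.] tip [483.  84.]
0.5 rimR [0.4  0.35 0.5 ] rimL [0.26 0.49 0.5 ] neck [0.43 0.55 0.5 ] tip [0.54 0.56 0.5 ] side of rimR [368.  20.] rimL [412.   9.] neck [454.  25.] tip [474.  37.]
0.6 rimR [0.39 0.33 0.6 ] rimL [0.26 0.46 0.6 ] neck [0.42 0.51 0.6 ] tip [0.51 0.52 0.6 ] side of rimR [366. -24.] rimL [407. -31.] neck [446. -21.] tip [464. -14.]
0.7 rimR [0.38 0.31 0.7 ] rimL [0.27 0.42 0.7 ] neck [0.4  0.47 0.7 ] tip [0.49 0.48 0.7 ] side of rimR [364. -73.] rimL [402. -76.] neck [438. -72.] tip [453. -69.]
0.8 rimR [0.37 0.3  0.8 ] rimL [0.27 0.39 0.8 ] neck [0.39 0.43 0.8 ] tip [0.46 0.44 0.8 ] side of rimR [ 361. -126.] rimL [ 397. -125.] neck [ 428. -126.] tip [ 441. -127.]
0.9 rimR [0.35 0.28 0.9 ] rimL [0.27 0.36 0.9 ] neck [0.37 0.39 0.9 ] tip [0.43 0.4  0.9 ] side of rimR [ 359. -184.] rimL [ 391. -180.] neck [ 418. -186.] tip [ 429. -190.]
[0.4   0.411 0.36 ] [115. 229.]
[0.45  0.399 0.378] [119. 208.]
[0.5   0.387 0.395] [124. 186.]
[0.55  0.375 0.413] [128. 165.]
[0.6   0.363 0.43 ] [133. 142.]
```

Run:
```python
from h import *
t=__import__("bench").imaging.read_camera("top"); im=t["image"]
hsv=cv2.cvtColor(im,cv2.COLOR_BGR2HSV)
m=((hsv[...,1]<40)&(hsv[...,2]>190)).astype(np.uint8); m[:170]=0;m[270:]=0;m[:,:150]=0;m[:,240:]=0
m=cv2.morphologyEx(m,cv2.MORPH_CLOSE,np.ones((7,7)))
c=max(cv2.findContours(m,0,2)[0],key=cv2.contourArea); b=cv2.boxPoints(cv2.minAreaRect(c))
P=np.array([ray(t,q,.056)[:2] for q in b]); print(b.round(1),P.round(4),P.mean(0),np.linalg.norm(P-np.roll(P,1,0),axis=1))
S=np.array([ray(t,(128+x/6-.4,170+y/6-.4),.082)[:2] for x,y in [(318,215),(466,226),(456,375),(304,364)]])
print("studs",S.round(4),S.mean(0).round(4),np.linalg.norm(S-np.roll(S,1,0),axis=1))
v=(S[0]-S[3])+(S[1]-S[2]); w=(S[0]-S[1])+(S[3]-S[2])
print("yaw",np.arctan2(v[1],v[0]),np.arctan2(-w[0],w[1]))
e=[P[(i+1)%4]-P[i] for i in range(4)];print([np.arctan2(a[1],a[0])%(np.pi/2) for a in e])
```

```text
[[172.5 235.5]
 [174.9 200.2]
 [210.9 202.6]
 [208.5 237.9]] [[0.4077 0.2957]
 [0.5216 0.2896]
 [0.5134 0.1736]
 [0.3988 0.1815]] [0.46039576 0.23513551] [0.11458049 0.11408348 0.11627569 0.11484391]
studs [[0.5005 0.2695]
 [0.4943 0.1917]
 [0.4152 0.197 ]
 [0.4218 0.276 ]] [0.4579 0.2336] [0.07896718 0.0779881  0.07919028 0.07925074]
yaw -0.07473509546939812 -0.08104342557186008
[np.float64(1.517162314275483), np.float64(1.499844084497669), np.float64(1.5022629700502064), np.float64(1.4930610524140693)]
```

Call:
send_rows(commands=[0,0,0,0,-45,0,0,0,0,0,0,-90,0,0,0,0,0,0,-135,0,0,0,0,0,0,-180,0,0,0,0,0,0,-225,0,0,0,0,0,0,-265,0,0,0.1,0,0,0,-280,30,0,0.25,0,0,0,-290,65,0,0.4,0,0,0,-300,100,0,0.55,0,0,0,-310,135,0,0.7,0,0,0,-320,170,0,0.85,0,0,0,-330,200,0,1.0,0,0,0,-335,217,0,1.1,0,0,0,-335,217,0,1.183,0,0,0,-335,217,0,1.183,0,0,0,-335,217,0,1.183,0,0,0,-335,217,0])

```text
clock: 2.58
ee_pos: [0.3231, 0.1636, 0.2564]
tool_rot: [2.021, 1.571, 0.381]
wrist_force: [-0.0, -0.3, -0.2]
opening: -0.0
```

```bash
cat > st.py <<'E'
from h import *
from bench import ctrl, imaging
import sys
c=np.array([.459,.234]); yaw=-.072
ex=np.array([np.cos(yaw),np.sin(yaw)]); ey=np.array([-ex[1],ex[0]])
def M(p): p=np.array(p)[:2]-c; return (1000*np.array([p@ex,p@ey])).round(1)
def W(a,b): return c+(a*ex+b*ey)/1000
o=ctrl.get_obs()
print("t",o["clock"],"mould xy mm",M(o["ee_pos"]),"z",o["ee_pos"][2].round(4),"j",np.round(o["joint_pos"],2))
print(R.from_euler('xyz',o["tool_rot"]).as_matrix().round(3))
def levers(d,box,thr=60,z=.081):
    hsv=cv2.cvtColor(d["image"],cv2.COLOR_BGR2HSV); m=(hsv[...,2]<thr).astype(np.uint8)
    s=np.zeros_like(m); x0,y0,x1,y1=box; s[y0:y1,x0:x1]=m[y0:y1,x0:x1]
    nn,l,stt,ce=cv2.connectedComponentsWithStats(s)
    for i in range(1,nn):
        if 5<stt[i,4]<400:
            p=M(ray(d,ce[i],z)); 
            for k,(sx,sy,a0) in {1:(1,1,90),2:(1,-1,0),3:(-1,-1,-90),4:(-1,1,180)}.items():
                v=p-40*np.array([sx,sy]); r=np.hypot(*v)
                if 28<r<48:
                    q=np.deg2rad(a0)-np.arctan2(v[1],v[0]); q=(q+np.pi)%(2*np.pi)-np.pi
                    if -.4<q<1.9: print("lever",k,"q %.2f r %.1f"%(q,r),"px",ce[i].round(1),p)
E
python3 - <<'E'
from st import *
for n in ("top","side","wrist"):
    d=imaging.read_camera(n); cv2.imwrite(f"pics/{n}1.png",d["image"])
    if n=="top": levers(d,(150,180,235,260))
E
```

```text
t 2.575 mould xy mm [-130.4  -80. ] z 0.2564 j [ 0.46 -0.08  2.15 -0.    1.08  0.53]
[[ 0.     0.998 -0.07 ]
 [ 0.    -0.07  -0.998]
 [-1.     0.    -0.   ]]
lever 2 q 0.14 r 38.3 px [208.  195.2] [ 77.9 -45.5]
lever 1 q 0.05 r 38.5 px [167.9 203.7] [41.8 78.5]
lever 4 q 0.15 r 36.4 px [175.4 241.6] [-76.   45.3]
```

View pics/top1.png

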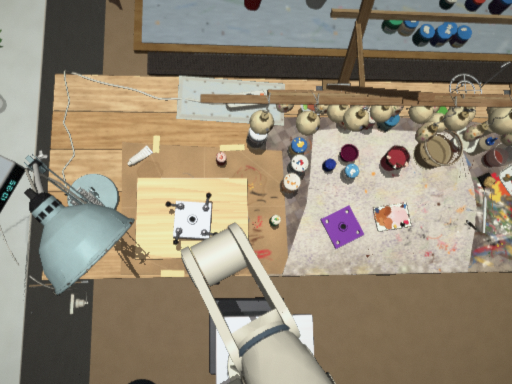

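View pics/side1.png

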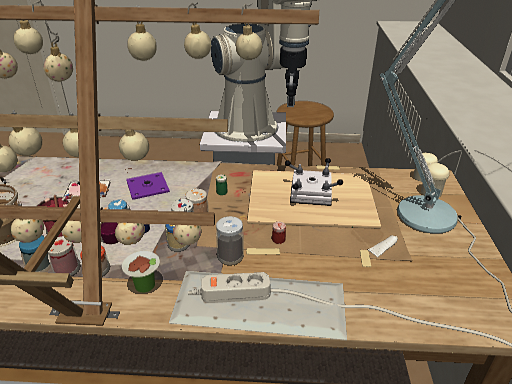

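View pics/wrist1.png

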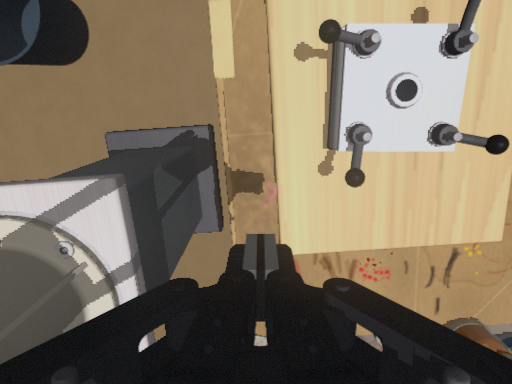

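Call:
send_rows(commands=[0,0,0,20,40,0,0,0,0,0,50,80,-3,0,0,0,0,90,115,-3,0,0,0,0,110,122,-3,0,0,0,0,115,122,-3,0])

```text
clock: 3.35
ee_pos: [0.4446, 0.1575, 0.1399]
tool_rot: [-1.168, 1.568, -2.811]
wrist_force: [-0.5, 0.4, -0.2]
opening: 0.0003
```

Run:
```python
from st import *
Rm=R.from_euler('xyz',o["tool_rot"]).as_matrix()
d=imaging.read_camera("wrist"); im=d["image"].copy()
for y in (-14.5,14.5):
  for z in (-11,11):
    for x,col in ((25,(0,0,255)),(12,(0,255,0))):
      q=proj(d,o["ee_pos"]+Rm@np.array([x,y,z])/1000); cv2.circle(im,tuple(int(v) for v in q.round()),2,col,-1)
cv2.imwrite("pics/w2.png",im)
d=imaging.read_camera("side"); im=d["image"]; cv2.imwrite("pics/s2.png",cv2.resize(im[60:240,230:400],None,fx=3.3,fy=3.3,interpolation=cv2.INTER_CUBIC))
for x in (25,12): print(x,(proj(d,o["ee_pos"]+[0,0,-x/1000])-[230,60])*3.3)
```

```text
t 3.35 mould xy mm [ -8.8 -77.4] z 0.1399 j [0.34 0.28 2.06 0.   0.81 0.41]
[[-0.003  0.997 -0.072]
 [-0.001 -0.072 -0.997]
 [-1.    -0.003  0.001]]
25 [183.73474404 328.7250601 ]
12 [184.34746531 316.04129268]
```

View pics/w2.png

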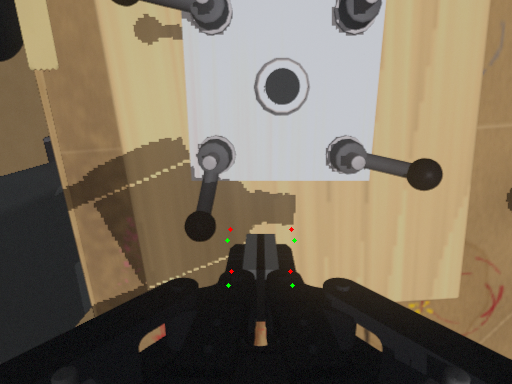

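View pics/s2.png

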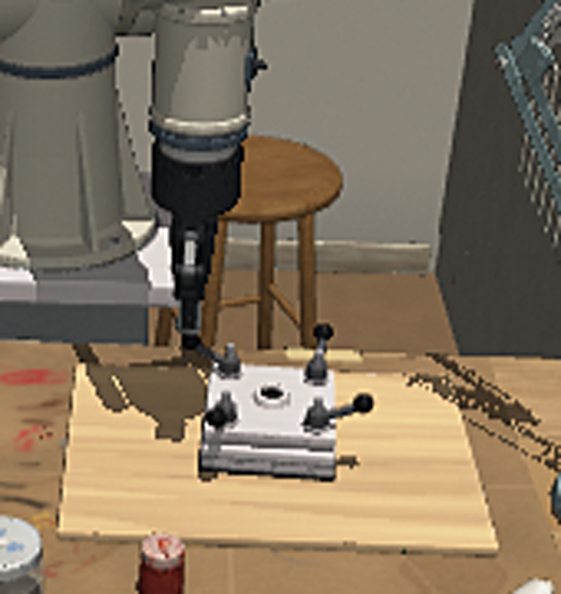

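Call:
send_rows(commands=[0,0,0,20,0,0,0,0,0,0,40,0,0,0,0,0,0,48,0,0,0,0,0,0,48,0,0,0,0,0,0,48,-8,0,0,0,0,0,48,-16,0,0,0,0,0,48,-22,0,0,0,0,0,48,-28,0,0,0,0,0,48,-33,0,0,0,0,0,48,-37,0,0,0,0,0,48,-37,0,0])

```text
clock: 4.82
ee_pos: [0.4073, 0.1602, 0.0932]
tool_rot: [-1.036, 1.569, -2.679]
wrist_force: [1.2, -0.2, 0.6]
opening: -0.0
```

Run:
```python
from st import *
print(o["wrist_force"])
d=imaging.read_camera("wrist"); cv2.imwrite("pics/w3.png",d["image"])
```

```text
t 4.825 mould xy mm [-46.2 -77.3] z 0.0932 j [ 0.37  0.32  2.15 -0.    0.67  0.44]
[[-0.001  0.997 -0.072]
 [-0.001 -0.072 -0.997]
 [-1.    -0.001  0.001]]
[ 1.21637169 -0.20299791  0.61982795]
```

View pics/w3.png

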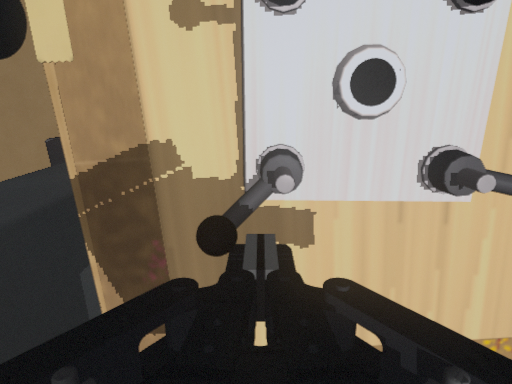

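Run:
```python
from st import *
d=imaging.read_camera("wrist")
p=M(ray(d,(217,235.5),.080)); print(p, np.arctan2(-(p[0]+40),-(p[1]+40)))
print("stud top", M(ray(d,(284.5,183),.086)))
```

```text
t 4.875 mould xy mm [-46.1 -77.3] z 0.0931 j [ 0.37  0.32  2.15 -0.    0.67  0.44]
[[-0.001  0.997 -0.072]
 [-0.001 -0.072 -0.997]
 [-1.    -0.001  0.001]]
[-65.  -64.6] 0.7934625047042154
stud top [-36.6 -39.6]
```

Call:
send_rows(commands=[0,0,0,0,12,0,0,0,0,0,-25,14,0,0,0,0,0,-50,16,0,0,0,0,0,-50,30,-40,0,0,0,0,-50,40,-80,0,0,0,0,-50,50,-120,0,0,0,0,-50,54,-154,0,0,0,0,-50,54,-154,0,0,0,0,-30,54,-154,0,0,0,0,0,54,-154,0,0,0,0,0,54,-154,0,0,0,0,0,62,-154,0,0,0,0,0,69,-154,0,0,0,0,0,75,-154,0,0,0,0,0,81,-154,0,0,0,0,0,87,-154,0,0,0,0,0,92,-154,0,0,0,0,0,92,-154,0])

```text
clock: 7.18
ee_pos: [0.5111, 0.3072, 0.0931]
tool_rot: [-0.858, 1.57, -2.501]
wrist_force: [-2.5, -0.7, -0.7]
opening: 0.0003
```

Run:
```python
from st import *
print(o["wrist_force"])
d=imaging.read_camera("wrist"); cv2.imwrite("pics/w4.png",d["image"])
d=imaging.read_camera("top"); cv2.imwrite("pics/t4.png",cv2.resize(d["image"][150:290,90:270],None,fx=4,fy=4))
levers(d,(150,180,235,260))
```

```text
t 7.175 mould xy mm [46.7 76.8] z 0.0931 j [ 0.54  0.51  1.82 -0.    0.82  0.61]
[[-0.     0.997 -0.072]
 [-0.    -0.072 -0.997]
 [-1.    -0.     0.   ]]
[-2.5024016  -0.719216   -0.67710997]
lever 2 q 0.14 r 37.7 px [207.9 195.4] [ 77.3 -45.3]
```

View pics/w4.png

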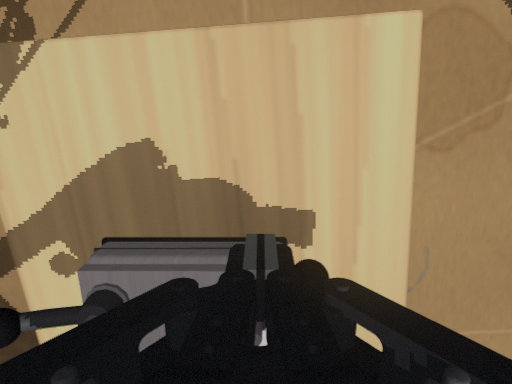

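View pics/t4.png

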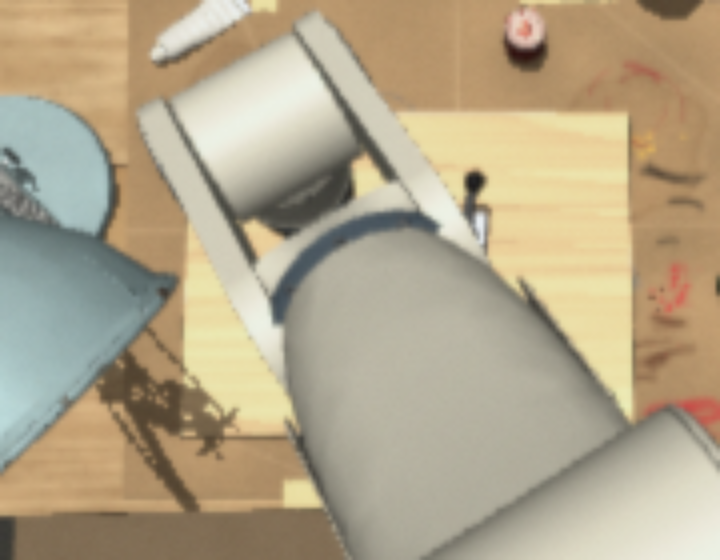

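Run:
```python
from st import *
d=imaging.read_camera("wrist")
p=M(ray(d,(312,276),.080)); print(p, np.arctan2(p[0]-40,p[1]-40))
d=imaging.read_camera("side"); cv2.imwrite("pics/s4.png",cv2.resize(d["image"][0:240,230:470],None,fx=2.5,fy=2.5))
```

```text
t 7.275 mould xy mm [46.7 77.1] z 0.0933 j [0.54 0.51 1.82 0.   0.82 0.61]
[[ 0.     0.997 -0.072]
 [ 0.    -0.072 -0.997]
 [-1.     0.    -0.   ]]
[70.2 70. ] 0.7887204103107012
```

View pics/s4.png

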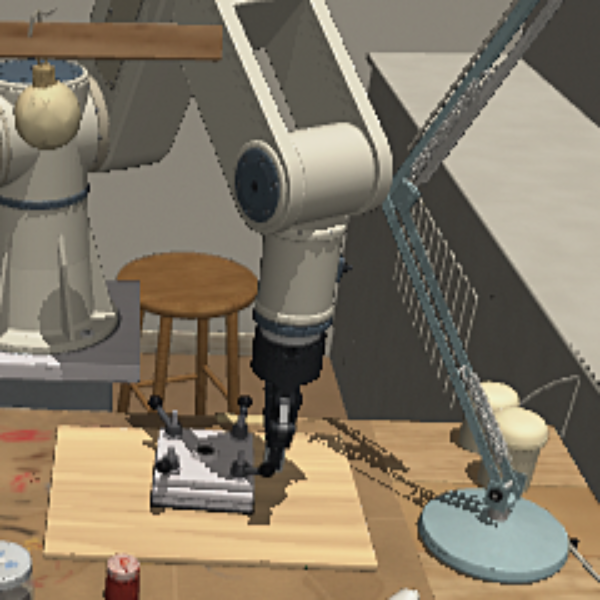

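Call:
send_rows(commands=[0,0,0,0,-12,0,0,0,0,0,-25,-14,0,0,0,0,0,-50,-14,0,0,0,0,0,-50,0,30,0,0,0,0,-50,20,70,0,0,0,0,-50,28,87,0,0,0,0,-50,28,87,0,0,0,0,-30,28,87,0,0,0,0,0,28,87,0,0,0,0,0,28,87,0,0,0,0,0,28,95,0,0,0,0,0,28,102,0,0,0,0,0,28,109,0,0,0,0,0,28,114,0,0,0,0,0,28,119,0,0,0,0,0,28,123,0,0,0,0,0,28,123,0])

```text
clock: 9.5
ee_pos: [0.5299, 0.1824, 0.0932]
tool_rot: [-1.038, 1.57, -2.681]
wrist_force: [-1.3, 0.8, -0.8]
opening: 0.0
```

Run:
```python
from st import *
print(o["wrist_force"])
d=imaging.read_camera("wrist"); cv2.imwrite("pics/w5.png",d["image"])
d=imaging.read_camera("top"); cv2.imwrite("pics/t5.png",cv2.resize(d["image"][150:290,90:270],None,fx=4,fy=4))
```

```text
t 9.5 mould xy mm [ 74.4 -46.4] z 0.0932 j [ 0.33  0.46  1.9  -0.    0.78  0.4 ]
[[-0.     0.997 -0.072]
 [-0.    -0.072 -0.997]
 [-1.    -0.     0.   ]]
[-1.31923948  0.77681528 -0.81828929]
```

View pics/w5.png

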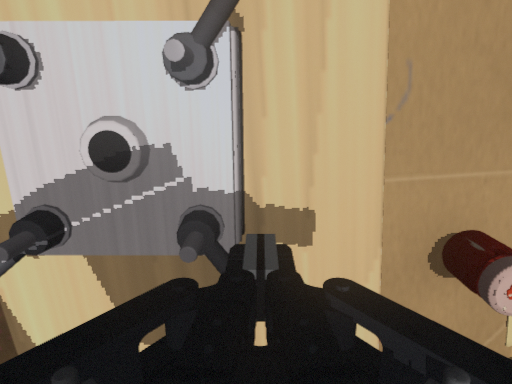

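View pics/t5.png

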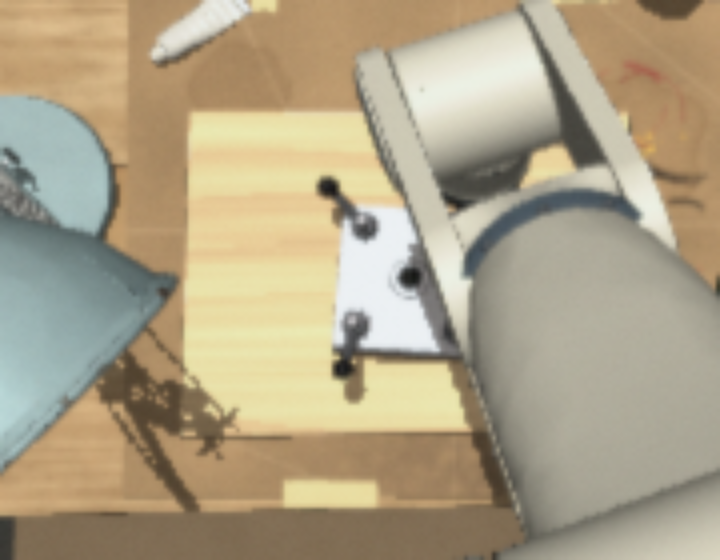

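Call:
send_rows(commands=[0,0,0,0,0,-12,0,0,0,0,-25,0,-14,0,0,0,0,-50,0,-14,0,0,0.03,0,-50,-40,-20,0,0,0.08,0,-50,-85,-35,0,0,0.12,0,-50,-125,-45,0,0,0.15,0,-50,-149,-51,0,0,0.15,0,-50,-149,-51,0,0,0.15,0,-30,-149,-51,0,0,0.15,0,0,-149,-51,0,0,0.15,0,0,-149,-51,0,0,0.15,0,0,-149,-59,0,0,0.15,0,0,-149,-66,0,0,0.15,0,0,-149,-73,0,0,0.15,0,0,-149,-79,0,0,0.15,0,0,-149,-85,0,0,0.15,0,0,-149,-90,0,0,0.15,0,0,-149,-90,0])

```text
clock: 11.85
ee_pos: [0.3878, 0.2836, 0.0933]
tool_rot: [-3.139, 1.421, 1.501]
wrist_force: [-0.2, -0.2, 0.0]
opening: -0.0
```

Run:
```python
from st import *
print(o["wrist_force"])
d=imaging.read_camera("wrist"); cv2.imwrite("pics/w6.png",d["image"])
d=imaging.read_camera("side"); cv2.imwrite("pics/s6.png",cv2.resize(d["image"][0:240,230:470],None,fx=2.5,fy=2.5))
d=imaging.read_camera("top"); cv2.imwrite("pics/t6.png",cv2.resize(d["image"][150:290,90:270],None,fx=4,fy=4))
```

```text
t 11.85 mould xy mm [-74.6  44.4] z 0.0933 j [0.55 0.34 2.13 0.22 0.6  0.44]
[[ 0.01   0.997 -0.071]
 [ 0.149 -0.072 -0.986]
 [-0.989 -0.    -0.15 ]]
[-0.15473886 -0.20916062  0.01803298]
```

View pics/w6.png

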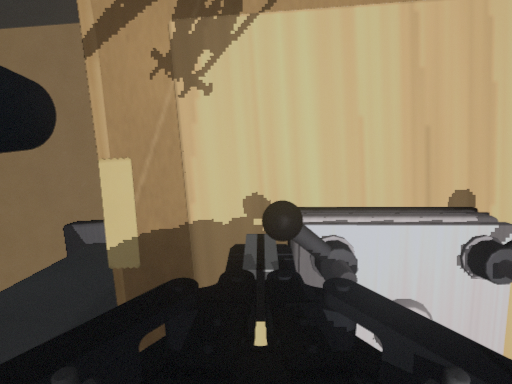

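View pics/s6.png

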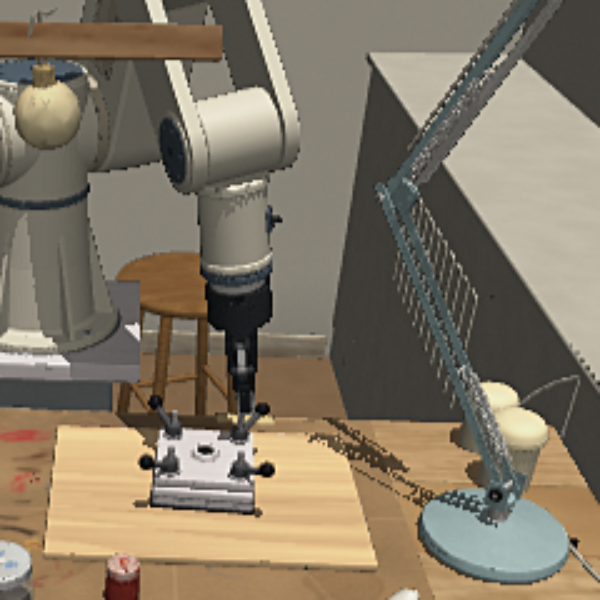

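View pics/t6.png

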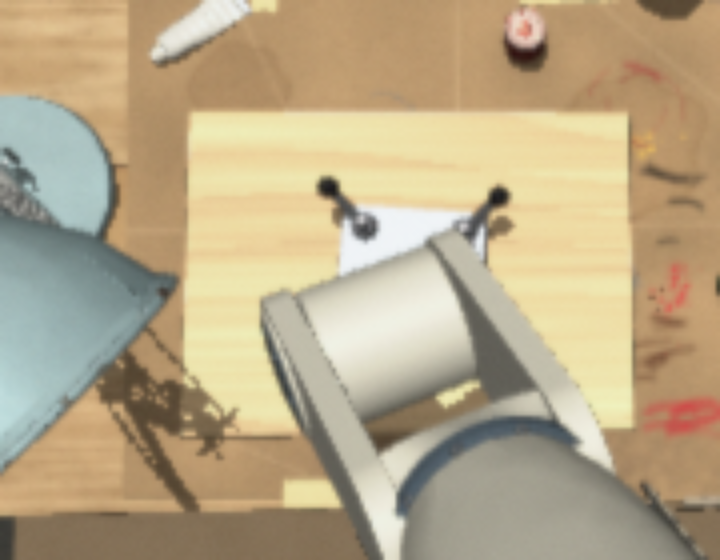

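Run:
```python
from st import *
d=imaging.read_camera("wrist")
p=M(ray(d,(282,221),.080)); print(p, np.arctan2(p[1]-40,-(p[0]+40)))
d=imaging.read_camera("top"); levers(d,(150,180,235,260))
d=imaging.read_camera("side"); hs=d["image"]
for k,uv in {1:(230+267/2.5,470/2.5),2:(230+146/2.5,462/2.5),3:(230+155/2.5,402/2.5),4:(230+263/2.5,410/2.5)}.items():
    print(k,M(ray(d,uv,.080)))
```

```text
t 12.0 mould xy mm [-74.5  44.1] z 0.0933 j [0.55 0.34 2.13 0.22 0.6  0.44]
[[ 0.011  0.997 -0.071]
 [ 0.149 -0.072 -0.986]
 [-0.989 -0.    -0.15 ]]
[-65.   64.6] 0.7773338220906811
lever 1 q 0.73 r 38.5 px [171.7 196.5] [65.6 68.8]
lever 2 q 0.76 r 37.0 px [214. 199.] [ 66.9 -65.4]
1 [69.9 73.1]
2 [ 71.5 -62.5]
3 [-64.  -60.2]
4 [-62.   71.5]
```

Call:
send_rows(commands=[0,0,0,-1.5,0,10,0,0,0,0,-1.5,-15,10,0,0,0,0,0,-28,0,0,0,0.03,0,2,-28,-15,0,0,0.05,0,8,-28,-27,0,0,0.05,0,8,-28,-27,0,0,0.05,0,8,-20,-27,0,0,0.05,0,8,-13,-27,0,0,0.05,0,8,-7,-27,0,0,0.05,0,8,-1,-27,0,0,0.05,0,8,4,-27,0,0,0.05,0,8,9,-27,0,0,0.05,0,8,13,-27,0,0,0.05,0,8,15,-27,0,0,0.05,0,8,15,-27,0])

```text
clock: 14.02
ee_pos: [0.4058, 0.3195, 0.0921]
tool_rot: [-3.14, 1.358, 1.498]
wrist_force: [-22.1, 79.0, -12.3]
opening: -0.0001
```

Run:
```python
from st import *
print(o["wrist_force"])
d=imaging.read_camera("wrist"); cv2.imwrite("pics/w7.png",d["image"])
d=imaging.read_camera("side"); cv2.imwrite("pics/s7.png",cv2.resize(d["image"][0:240,230:470],None,fx=2.5,fy=2.5))
```

```text
t 14.025 mould xy mm [-59.3  81.4] z 0.0921 j [0.56 0.37 2.09 0.32 0.58 0.38]
[[ 0.015  0.997 -0.073]
 [ 0.211 -0.075 -0.975]
 [-0.977 -0.    -0.211]]
[-22.10926601  78.99450027 -12.34030421]
```

View pics/w7.png

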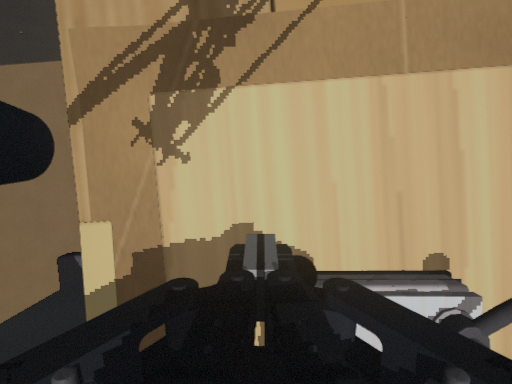

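View pics/s7.png

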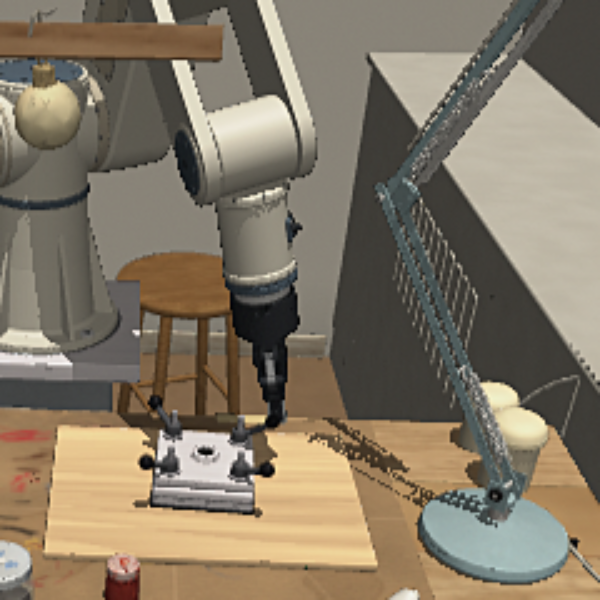

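Run:
```python
from st import *
d=imaging.read_camera("wrist")
for uv in ((302,270),(300,268)):
  p=M(ray(d,uv,.076)); print(p, np.arctan2(p[1]-40,-(p[0]+40)))
im=d["image"]; cv2.imwrite("pics/w8.png",cv2.resize(cv2.convertScaleAbs(im[215:335,200:360],alpha=2.5),None,fx=5,fy=5,interpolation=cv2.INTER_CUBIC))
print(o["ft_torque"])
```

```text
t 14.125 mould xy mm [-59.1  81.5] z 0.0921 j [0.56 0.37 2.09 0.32 0.58 0.38]
[[ 0.016  0.997 -0.073]
 [ 0.211 -0.075 -0.975]
 [-0.977 -0.    -0.212]]
[-40.1  79.6] 1.5682710796373847
[-41.   80.5] 1.5461099847392972
[11.76300612  3.44352371  1.7122287 ]
```

View pics/w8.png

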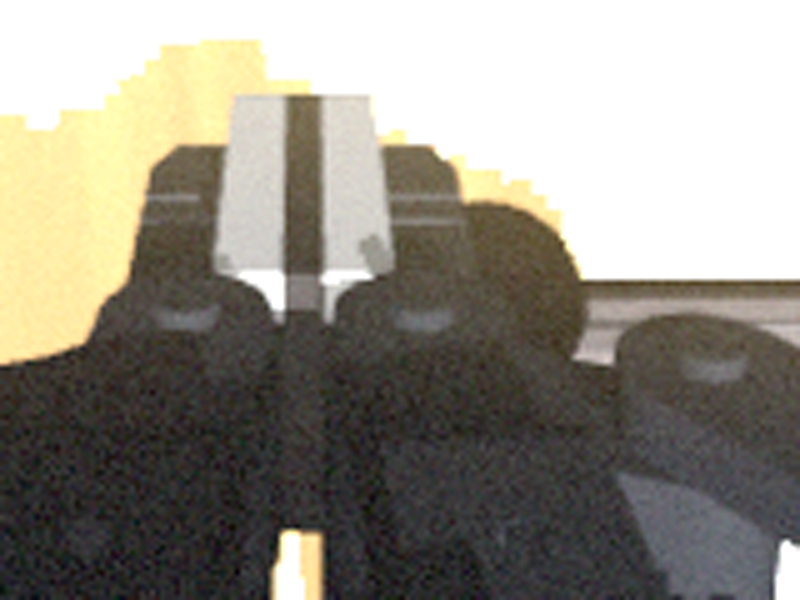

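Call:
send_rows(commands=[0,0,0,1,0,-5,0,0,0,0,2,0,-9,0,0,0,0,2,-5,-9,0,0,0,0,2,-14,-9,0,0,0,0,-25,-20,-15,0,0,0,0,-50,-20,-20,0,0,0,0,-60,-60,40,0,0,0,0,-60,-60,40,0])

```text
clock: 15.18
ee_pos: [0.3381, 0.2605, 0.1397]
tool_rot: [-3.128, 1.373, 1.511]
wrist_force: [0.5, 0.4, 0.6]
opening: 0.0
```

Run:
```python
from st import *
print(o["wrist_force"])
d=imaging.read_camera("wrist"); cv2.imwrite("pics/w9.png",d["image"])
d=imaging.read_camera("top"); levers(d,(150,180,235,260))
cv2.imwrite("pics/t9.png",cv2.resize(d["image"][150:290,90:270],None,fx=4,fy=4))
```

```text
t 15.175 mould xy mm [-122.5   17.8] z 0.1397 j [0.53 0.17 2.23 0.27 0.65 0.39]
[[ 0.012  0.997 -0.072]
 [ 0.197 -0.073 -0.978]
 [-0.98  -0.003 -0.197]]
[0.54939309 0.41875285 0.61015014]
lever 1 q 0.73 r 38.5 px [171.7 196.5] [65.6 68.8]
lever 2 q 0.74 r 37.5 px [214.  198.8] [ 67.6 -65.4]
lever 4 q 1.47 r 37.1 px [166.1 230.6] [-43.6  76.9]
```

View pics/t9.png

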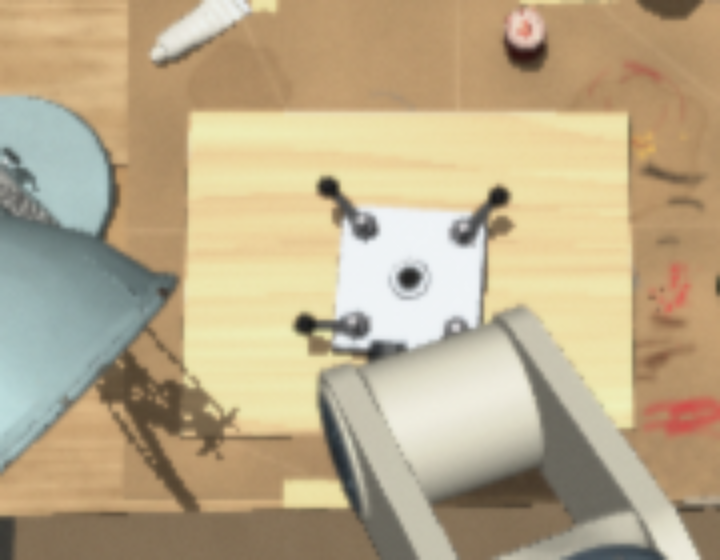

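View pics/w9.png

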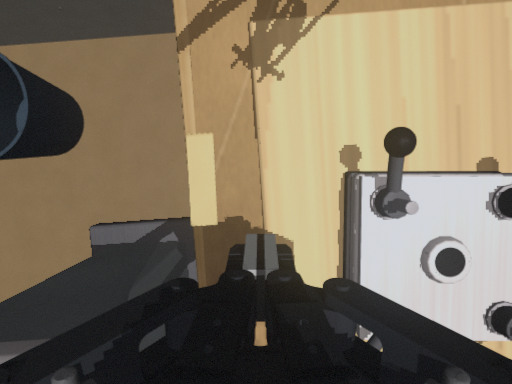

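Call:
send_rows(commands=[0,0,0,-3,40,14,0,0,-0.05,0,-7,85,33,0,0,-0.1,0,-11,130,52,0,0,-0.15,0,-15,175,72,0,0,-0.2,0,-18,210,90,0,0,-0.2,0,-19,225,94,0,0,-0.2,0,-19,225,94,0])

```text
clock: 16.15
ee_pos: [0.5595, 0.1518, 0.1398]
tool_rot: [-3.067, 1.57, 1.572]
wrist_force: [-0.6, -0.4, -0.0]
opening: 0.0002
```

Run:
```python
from st import *
```

```text
t 16.15 mould xy mm [106.2 -74.8] z 0.1398 j [0.26 0.42 1.83 0.   0.89 0.33]
[[-0.     0.997 -0.073]
 [ 0.001 -0.073 -0.997]
 [-1.    -0.    -0.001]]
```

Call:
send_rows(commands=[0,0,0,20,0,3,0,0,0,0,44,0,3,0,0,0,0,44,0,3,0,0,0,0,44,-8,3,0,0,0,0,44,-14,3,0,0,0,0,44,-20,3,0,0,0,0,44,-26,3,0,0,0,0,44,-31,3,0,0,0,0,44,-36,3,0,0,0,0,44,-40,3,0,0,0,0,44,-40,3,0])

```text
clock: 17.52
ee_pos: [0.5215, 0.1453, 0.0976]
tool_rot: [0.622, 1.56, -1.016]
wrist_force: [13.7, -45.6, 5.4]
opening: -0.0
```

Run:
```python
from st import *
print(o["wrist_force"])
d=imaging.read_camera("wrist"); im=d["image"]; cv2.imwrite("pics/w10.png",cv2.resize(cv2.convertScaleAbs(im[135:384,100:400],alpha=2),None,fx=2.4,fy=2.4,interpolation=cv2.INTER_CUBIC))
```

```text
t 17.525 mould xy mm [ 68.7 -84. ] z 0.0976 j [ 0.27  0.43  1.94 -0.01  0.77  0.35]
[[ 0.006  0.998 -0.067]
 [-0.009 -0.067 -0.998]
 [-1.     0.006  0.009]]
[ 13.70627567 -45.63157687   5.43655824]
```

View pics/w10.png

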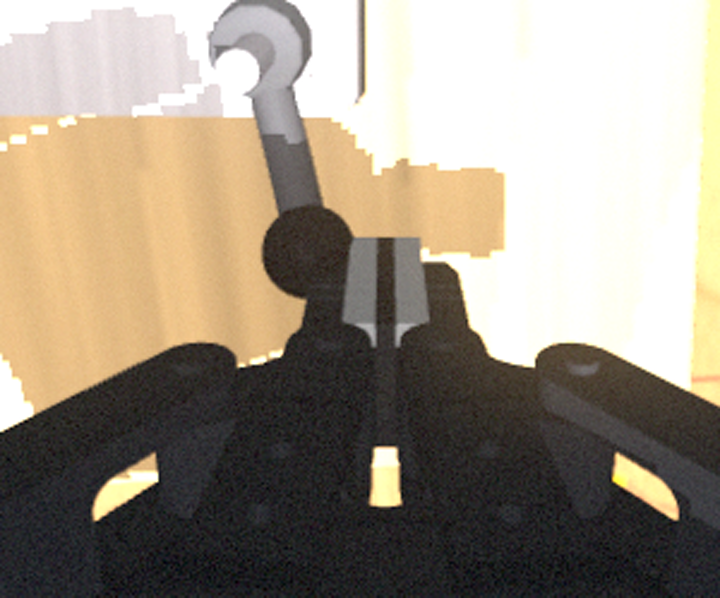

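Call:
send_rows(commands=[0,0,0,0,0,4,0,0,0,0,0,0,8,0,0,0,0,0,-2,9,0,0,0,0,0,-4,9,0,0,0,0,0,-4,9,0])

```text
clock: 18.2
ee_pos: [0.5146, 0.1413, 0.097]
tool_rot: [0.816, 1.568, -0.825]
wrist_force: [2.9, -11.8, 1.5]
opening: 0.0001
```

Run:
```python
from st import *
print(o["wrist_force"])
d=imaging.read_camera("wrist"); im=d["image"]; cv2.imwrite("pics/w11.png",cv2.resize(cv2.convertScaleAbs(im[135:384,100:400],alpha=2),None,fx=2.4,fy=2.4,interpolation=cv2.INTER_CUBIC))
```

```text
t 18.2 mould xy mm [ 62.1 -88.5] z 0.097 j [ 0.27  0.42  1.95 -0.    0.76  0.34]
[[ 0.002  0.997 -0.071]
 [-0.002 -0.071 -0.997]
 [-1.     0.002  0.002]]
[  2.93910493 -11.77683232   1.53426142]
```

View pics/w11.png

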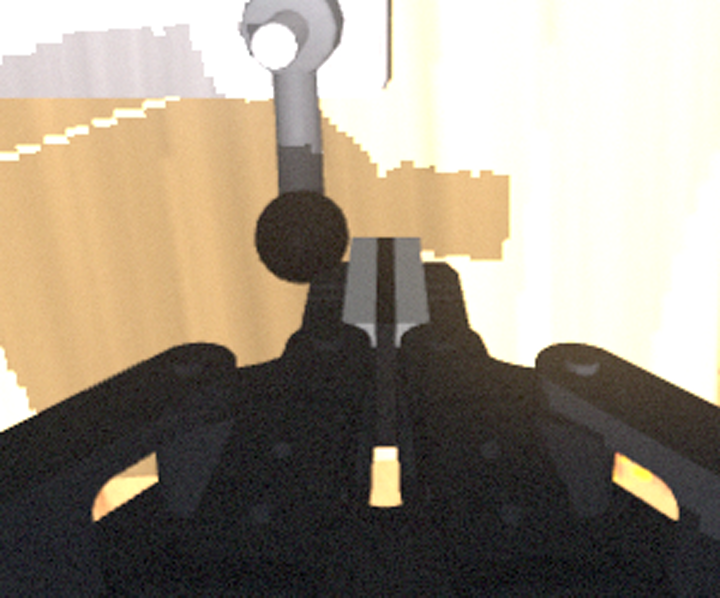

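Run:
```python
from st import *
d=imaging.read_camera("wrist")
p=M(ray(d,(225.8,233.3),.077)); s=M(ray(d,(100+275/2.4,135+47/2.4),.086)); print(p,s, np.arctan2(-(p[1]+40),p[0]-40), "rel imaged stud",np.arctan2(-(p-s)[1],(p-s)[0]))
```

```text
t 18.25 mould xy mm [ 62.2 -88.5] z 0.097 j [ 0.27  0.42  1.95 -0.    0.76  0.34]
[[ 0.002  0.997 -0.071]
 [-0.002 -0.071 -0.997]
 [-1.     0.002  0.002]]
[ 46.4 -77.6] [ 43.8 -40.1] 1.402199387185467 rel imaged stud 1.5015737718014086
```

Call:
send_rows(commands=[0,0,0,0,-1,2,0,0,0,0,0,-3,2,0,0,0,0,0,-4,2,0,0,0,0,0,-4,2,0])

```text
clock: 18.8
ee_pos: [0.513, 0.1408, 0.0978]
tool_rot: [1.691, 1.564, 0.049]
wrist_force: [10.3, -5.1, -0.5]
opening: -0.0002
```

Run:
```python
from st import *
print(o["wrist_force"])
```

```text
t 18.8 mould xy mm [ 60.6 -89.1] z 0.0978 j [ 0.27  0.42  1.96 -0.    0.76  0.34]
[[ 0.007  0.997 -0.071]
 [ 0.    -0.071 -0.997]
 [-1.     0.007 -0.001]]
[10.25066165 -5.14655368 -0.53727174]
```

Call:
send_rows(commands=[0,0,0,0,6,2,0,0,0,0,0,16,2,0,0,0,0,-25,18,4,0,0,0,0,-44,16,6,0,0,0,0,-44,-30,9,0,0,0,0,-44,-75,9,0,0,0,0,-44,-115,9,0,0,0,0,-44,-130,9,0,0,0,0,-44,-130,9,0])

```text
clock: 19.92
ee_pos: [0.3798, 0.1416, 0.1407]
tool_rot: [1.983, 1.57, 0.341]
wrist_force: [-0.4, -0.4, 0.5]
opening: 0.0003
```

Run:
```python
from st import *
print(o["wrist_force"])
d=imaging.read_camera("wrist"); cv2.imwrite("pics/w12.png",d["image"])
d=imaging.read_camera("top"); levers(d,(150,180,235,260))
```

```text
t 19.925 mould xy mm [-72.3 -97.8] z 0.1407 j [ 0.35  0.18  2.19 -0.    0.77  0.42]
[[ 0.001  0.997 -0.071]
 [ 0.    -0.071 -0.997]
 [-1.     0.001 -0.   ]]
[-0.36062608 -0.43748222  0.45729225]
lever 1 q 0.73 r 38.5 px [171.7 196.5] [65.6 68.8]
lever 2 q 1.50 r 36.4 px [216.9 206.7] [ 42.7 -76.3]
lever 4 q 1.47 r 37.1 px [166.1 230.6] [-43.6  76.9]
```

View pics/w12.png

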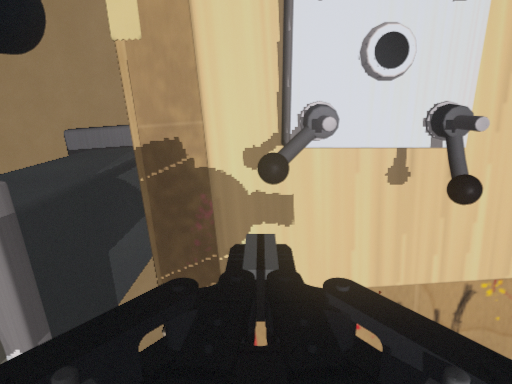

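Call:
send_rows(commands=[0,0,0,25,0,0,0,0,0,0,47,0,0,0,0,0,0,47,0,0,0,0,0,0,47,0,-8,0,0,0,0,47,0,-14,0,0,0,0,47,0,-20,0,0,0,0,47,0,-25,0,0,0,0,47,0,-29,0,0,0,0,47,0,-33,0,0,0,0,47,0,-36,0,0,0,0,47,0,-36,0])

```text
clock: 21.4
ee_pos: [0.3826, 0.1776, 0.0934]
tool_rot: [2.08, 1.57, 0.438]
wrist_force: [-0.7, -0.8, -0.2]
opening: 0.0
```

Run:
```python
from st import *
print(o["wrist_force"])
d=imaging.read_camera("wrist"); im=d["image"]; cv2.imwrite("pics/w13.png",cv2.resize(cv2.convertScaleAbs(im[135:384,100:400],alpha=2),None,fx=2.4,fy=2.4,interpolation=cv2.INTER_CUBIC))
```

```text
t 21.4 mould xy mm [-72.2 -61.8] z 0.0934 j [0.43 0.29 2.19 0.   0.66 0.5 ]
[[ 0.001  0.997 -0.072]
 [ 0.    -0.072 -0.997]
 [-1.     0.001 -0.   ]]
[-0.73606085 -0.78456894 -0.19986441]
```

View pics/w13.png

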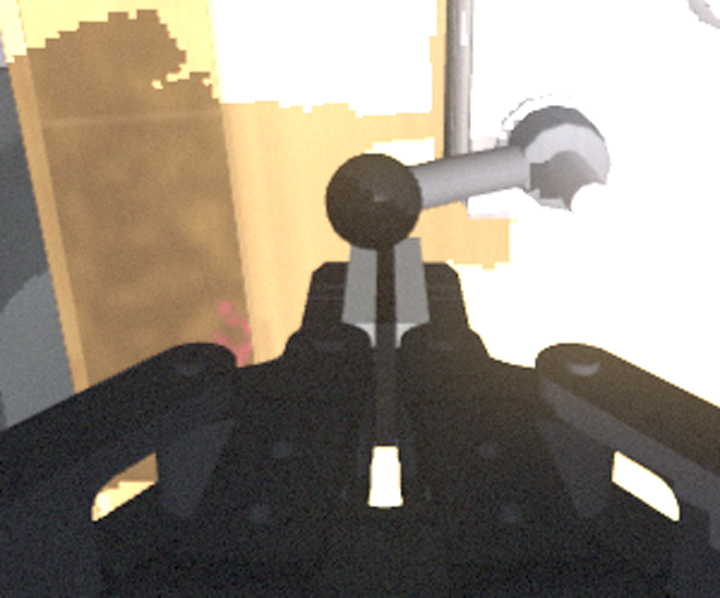

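Call:
send_rows(commands=[0,0,0,0,0,-2,0,0,0,0,0,0,-4,0,0,0,0,0,0,-5,0,0,0,0,0,0,-5,0])

```text
clock: 21.95
ee_pos: [0.382, 0.1801, 0.093]
tool_rot: [-0.31, 1.567, -1.951]
wrist_force: [1.3, -19.6, 3.7]
opening: 0.0003
```

Run:
```python
from st import *
print(o["wrist_force"])
d=imaging.read_camera("wrist"); im=d["image"]; cv2.imwrite("pics/w14.png",cv2.resize(cv2.convertScaleAbs(im[135:384,100:400],alpha=2),None,fx=2.4,fy=2.4,interpolation=cv2.INTER_CUBIC))
```

```text
t 21.95 mould xy mm [-72.9 -59.3] z 0.093 j [ 0.44  0.3   2.18 -0.    0.66  0.51]
[[-0.002  0.998 -0.07 ]
 [-0.004 -0.07  -0.998]
 [-1.    -0.001  0.004]]
[  1.3403103  -19.62581726   3.71322317]
```

View pics/w14.png

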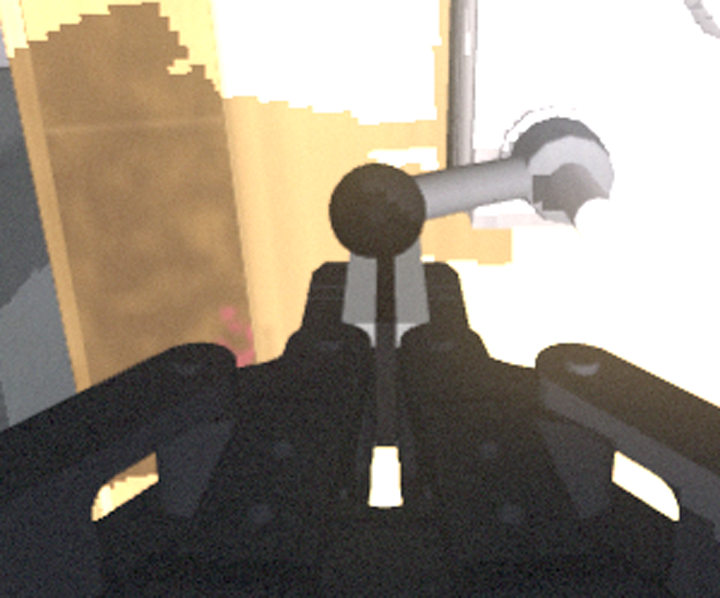

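Call:
send_rows(commands=[0,0,0,0,0,6,0,0,0,0,-20,0,14,0,0,0,0,-47,0,14,0,-0.18,0,0,-47,15,0,0,-0.36,0,0,-47,30,-20,0,-0.54,0,0,-47,45,-40,0,-0.72,0,0,-47,60,-60,0,-0.9,0,0,-47,75,-80,0,-1.08,0,0,-47,90,-100,0,-1.26,0,0,-47,105,-115,0,-1.44,0,0,-47,120,-130,0,-1.62,0,0,-47,130,-140,0,-1.8,0,0,-47,138,-150,0,-1.98,0,0,-47,144,-155,0,-2.16,0,0,-47,144,-155,0,-2.34,0,0,-47,144,-155,0,-2.52,0,0,-47,144,-155,0,-2.7,0,0,-47,144,-155,0,-2.88,0,0,-47,144,-155,0,-3.06,0,0,-47,144,-155,0])

```text
clock: 24.5
ee_pos: [0.5381, 0.327, 0.1405]
tool_rot: [-0.661, 1.569, 0.762]
wrist_force: [-0.8, -1.0, -0.5]
opening: 0.0005
```

Call:
send_rows(commands=[-0.08,0,0,0,0,0,0,-0.08,0,0,0,0,0,0])

```text
clock: 24.75
ee_pos: [0.538, 0.3269, 0.1404]
tool_rot: [-0.759, 1.569, 0.737]
wrist_force: [0.7, 0.4, 0.8]
opening: 0.0
```

Run:
```python
from st import *
print(o["wrist_force"])
d=imaging.read_camera("wrist"); cv2.imwrite("pics/w15.png",d["image"])
d=imaging.read_camera("side"); cv2.imwrite("pics/s15.png",cv2.resize(d["image"][0:240,230:470],None,fx=2.5,fy=2.5))
```

```text
t 24.75 mould xy mm [72.1 98.3] z 0.1404 j [ 0.54  0.48  1.72  0.    0.94 -2.52]
[[ 0.001 -0.997  0.074]
 [ 0.001  0.074  0.997]
 [-1.    -0.001  0.001]]
[0.68098308 0.35767596 0.80594814]
```

View pics/w15.png

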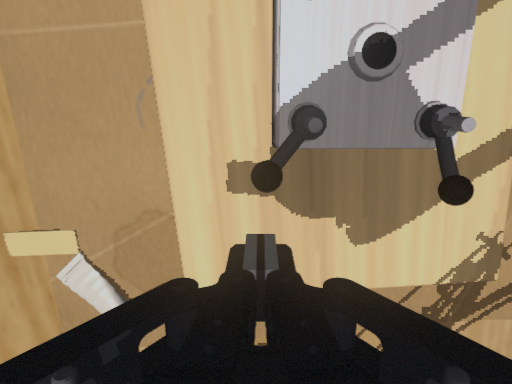

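View pics/s15.png

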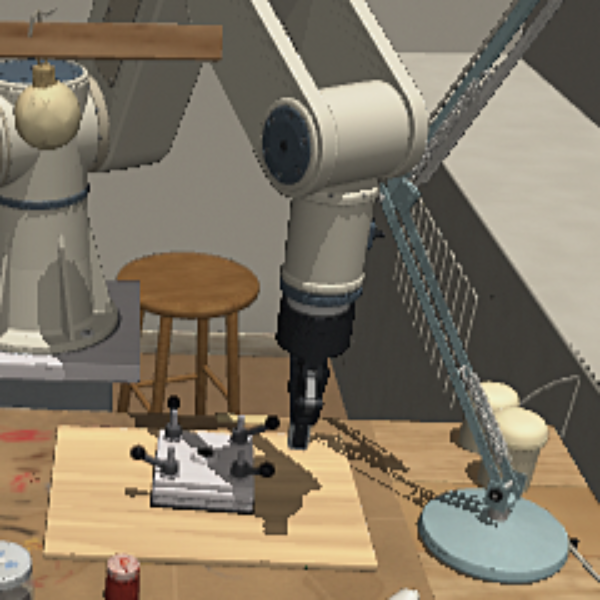

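Call:
send_rows(commands=[0,0,0,25,0,0,0,0,0,0,47,0,0,0,0,0,0,47,0,0,0,0,0,0,47,0,-8,0,0,0,0,47,0,-14,0,0,0,0,47,0,-20,0,0,0,0,47,0,-25,0,0,0,0,47,0,-29,0,0,0,0,47,0,-33,0,0,0,0,47,0,-36,0,0,0,0,47,0,-38,0,0,0,0,47,0,-38,0])

```text
clock: 26.35
ee_pos: [0.5349, 0.2896, 0.0936]
tool_rot: [-0.325, 1.569, 1.172]
wrist_force: [0.0, 7.9, 0.9]
opening: 0.0002
```

Run:
```python
from st import *
print(o["wrist_force"])
d=imaging.read_camera("wrist"); im=d["image"]; cv2.imwrite("pics/w16.png",cv2.resize(cv2.convertScaleAbs(im[135:384,100:400],alpha=2),None,fx=2.4,fy=2.4,interpolation=cv2.INTER_CUBIC))
```

```text
t 26.35 mould xy mm [71.7 60.9] z 0.0936 j [ 0.49  0.52  1.79  0.    0.83 -2.58]
[[ 0.001 -0.997  0.074]
 [ 0.002  0.074  0.997]
 [-1.    -0.001  0.002]]
[0.03845315 7.93023836 0.88758435]
```

View pics/w16.png

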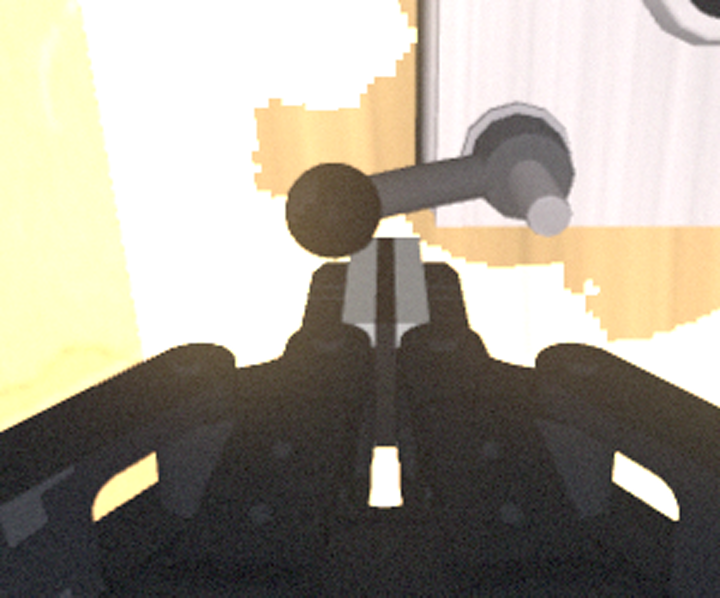

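Call:
send_rows(commands=[0,0,0,0,0,-1,0,0,0,0,0,0,-2,0,0,0,0,0,0,-2,0,0,0,0,0,0,5,0,0,0,0,0,0,14,0,0,0,0,-25,0,14,0,0,0,0,-50,5,14,0,0,0,0,-60,45,-15,0,0,0,0,-70,85,-45,0,0,0,0,-85,125,-80,0,0,0,0,-100,160,-110,0,0,0,0,-110,180,-120,0,0,0,0,-110,180,-120,0])

```text
clock: 28.02
ee_pos: [0.3455, 0.1816, 0.2037]
tool_rot: [-1.439, 1.57, 0.058]
wrist_force: [1.1, -0.0, 0.3]
opening: 0.0001
```

Run:
```python
from st import *
print(o["wrist_force"])
d=imaging.read_camera("wrist"); cv2.imwrite("pics/w17.png",d["image"])
d=imaging.read_camera("side"); cv2.imwrite("pics/s17.png",cv2.resize(d["image"][135:265,200:400],None,fx=4,fy=4,interpolation=cv2.INTER_CUBIC))
d=imaging.read_camera("top"); cv2.imwrite("pics/t17.png",cv2.resize(d["image"][130:270,120:290],None,fx=4,fy=4,interpolation=cv2.INTER_CUBIC)); levers(d,(150,180,235,260),z=.077)
```

```text
t 28.025 mould xy mm [-109.5  -60.4] z 0.2037 j [ 0.48  0.05  2.16 -0.    0.94 -2.59]
[[ 0.001 -0.997  0.074]
 [ 0.     0.074  0.997]
 [-1.    -0.001  0.   ]]
[ 1.1347717  -0.02657271  0.30378085]
lever 1 q 1.48 r 38.5 px [180.1 193.4] [78.3 43.5]
lever 2 q 1.49 r 36.3 px [216.8 206.8] [ 42.9 -76.2]
lever 4 q 1.48 r 37.4 px [166.1 230.6] [-43.3  77.3]
```

View pics/w17.png

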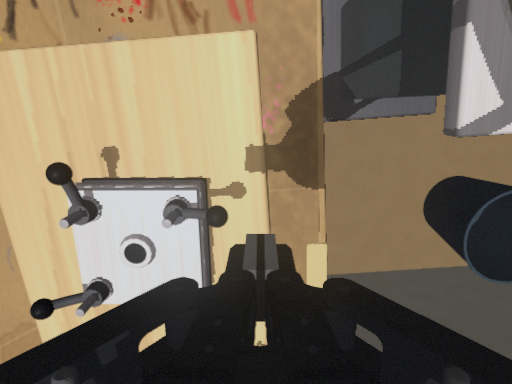

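View pics/s17.png

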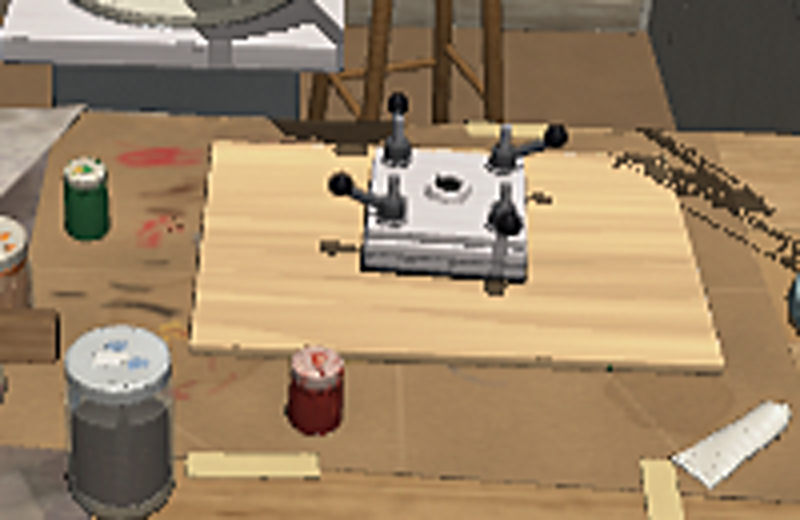

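View pics/t17.png

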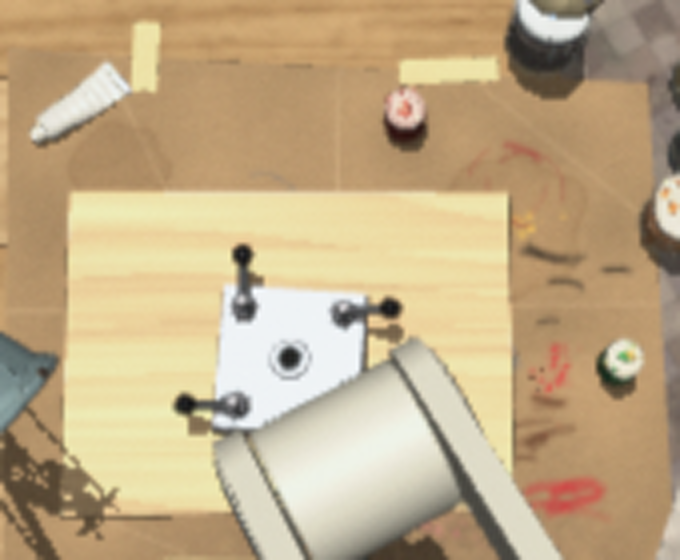

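Run:
```python
from st import *
d=imaging.read_camera("wrist")
p=M(ray(d,(215.5,216),.076)); s=M(ray(d,(172,223),.086)); print(p,s, np.arctan2(-(p[0]+40),-(p[1]+40)), np.arctan2(-(p-s)[0],-(p-s)[1]))
im=d["image"]; cv2.imwrite("pics/w18.png",cv2.resize(im[150:330,20:260],None,fx=3.3,fy=3.3,interpolation=cv2.INTER_CUBIC))
```

```text
t 28.175 mould xy mm [-107.8  -59.3] z 0.2031 j [ 0.48  0.05  2.16 -0.    0.93 -2.59]
[[ 0.001 -0.997  0.073]
 [ 0.     0.073  0.997]
 [-1.    -0.001  0.   ]]
[-72.1 -41.3] [-39.7 -39.2] 1.5303200034847677 1.5060720453793048
```

View pics/w18.png

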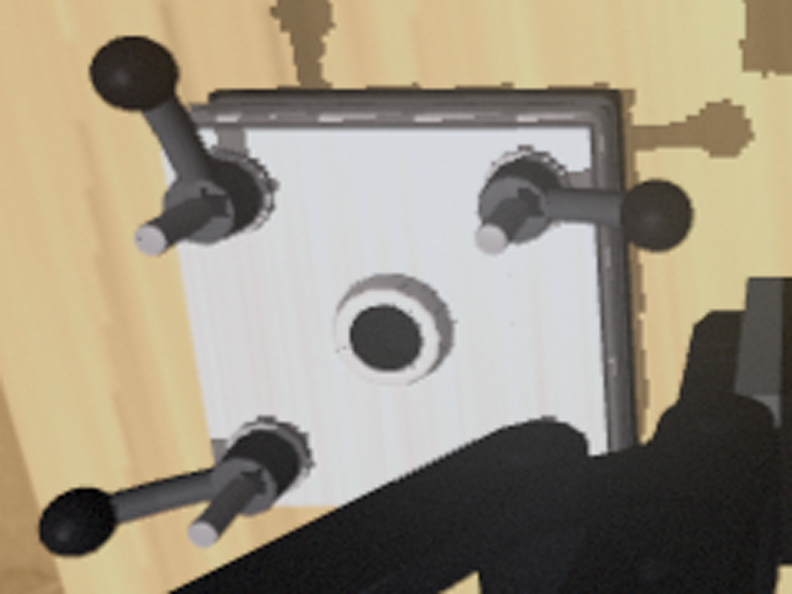

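All four levers read about 1.5 rad, the plate looks seated, and the jars and tube have not moved. The robot touches nothing, so I'm handing in.

Run:
```python
from bench import workorder
print(workorder.hand_in())
```

```text
the job is handed in; nothing more can be done
None
```

I turned all four clamp levers home in two crisscross rounds and handed the job in at about 28 s. No verdict came back, so what follows rests on my own checks.

- **Round 1 (order 3, 1, 2, 4):** I pushed every lever with the shut fingertips. The cameras put them between 0.73 and 0.79 rad; lever 2's view was hidden while I pushed it and measured just after.
- **Round 2 (order 4, 2, 3, 1):** I pushed every lever to its stop. The final views gave lever 1 at 1.48, lever 2 at 1.49, lever 3 at about 1.5 and lever 4 at 1.48 rad.
- **End state:** In the side and wrist pictures the plate looks down and flat, but I did not measure its height or tilt. The jars and the tube looked unmoved. The arm stood clear, with about 1 N on the wrist, which is noise.

**What went less well:**
- **High forces in round 2:** While pushing levers 4 and 2 home, the knob caught on a step in the finger. The wrist force reached about 82 N on lever 4 and about 48 N on lever 2. Both are under the 120 N limit, and I relieved them by shifting the tool. I believe the contact was on the fingers, not the gripper's body (limit 40 N), but I could not confirm that.
- **Camera disagreement:** Positions from the wrist camera differed from the top camera by about 3 to 6 mm. That puts lever readings up to about 0.1 rad apart; lever 2 read 1.40 in one view and 1.50 in another before I gave it a last push to the stop.

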